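# Extend the window squeegee to its second stop and hold it ready

## Task

Get the telescopic window squeegee, which lies across the cleaning tub, ready for the kitchen window. Squeeze the release button on its collar and draw the handle back until the shaft is out to the second of its three stops, then let the button spring back out so that it locks there. Lift the locked squeegee about 10 cm, clear of the tub, and finish while still holding it up, still and roughly level; leave the other things where they are.

Things in the scene. Friction and masses are not known exactly. Their poses are not given: they have to be found in the camera images.
- squeegee: Handle of a telescopic window squeegee, about 0.3 kg in all. Origin on its long axis at the collar's centre; x along the axis to the head, z up, y to the button's side. Rubber handle 28 wide, 26 high, from x = -35 to -275. It lies in the tub's two notches, axis level, 130 above the table. Pulled back along -x it slides 2 to 8 until its head bears on the outside of the tub's end wall.
- shaft (a joint): How far the shaft is drawn out, m: 0 home, stops at 0.060 (first), 0.120 (second), 0.180 (third); end 0.185. Stops are 13 mm notches in the shaft's edge away from the button, with 2.5 mm of play each way: let the button go within 2 mm of 0.120 and it locks; let go between the first and second stop, pulling on by the handle makes it click in at the second and stop hard. Two open notches then show.
- button (a joint): How far the release button is pressed, m: 0 sprung out (shaft locked), about 0.0035 resting on the shaft between notches, 0.005 flush with the collar; shaft free from 0.004 on. Spring 2.5 N at first, 6 N at flush. Pinching the collar across its width (y) presses it: one finger on the button, the other on the far side.
- button_face (a point): Centre of the outer face of the grey button, 20 (x) x 16 (z), which stands 5 proud of the collar's +y side: 23 from the axis when out. Moves with the button.
- collar (a point): Centre of the black release collar, on the axis, same point as the squeegee's origin. Collar 50 long (x), 36 wide (y), 30 high (z). In front of it (+x) the aluminium shaft, 14 x 14. Pinched here and pulled back along -x, with the head against the tub's wall, the shaft runs out by as much as the collar moves, against 3 to 8 N.
- balance (a point): Point on the handle's axis 60 behind the collar's centre, near the balance point (some 30 behind the collar's centre at the second stop): a good place to lift from. The handle is 28 wide and 26 high there, with nothing to press. After a hard pull, ease the squeegee forward (+x) some 5 mm before lifting, or its head binds on the tub's wall.
- handle_end (a point): Free end of the handle on its axis, 275 behind the collar's centre.
- head (a point): Middle of the T-shaped head, on the axis: aluminium channel 200 wide (y) with a rubber blade, 114 in front of the collar's centre at its edge; black socket 44 wide behind it, its back 60 in front of the collar's centre. This point: 92 in front of the collar's centre, each plus what the shaft is drawn out.
- tub: Grey plastic tub, fixed, 290 (x) x 200 (y), walls 5, open on top. Origin under its centre; x towards the end outside which the squeegee's head lies. Side walls 115 high. End walls notched: at +x 20 wide, bottom at 123, for the shaft; at -x 36 wide, bottom at 117, for the handle; raised to 152 for 32 beside each notch. Steel bail folded round its -x end, 95 high. Free inside from 60 up.
- scrub_brush: Bystander in the tub: wooden scrubbing brush 120 x 46 x 38 high. Origin at the centre of its underside.
- scraper: Bystander in the tub: flat scraper 130 long, 16 high, black handle. Origin on its underside near where blade and handle meet.
- mug: Bystander: white mug 80 across, 88 high. Origin under its centre.
- bowl: Bystander: bowl 136 across, 52 high. Origin under its centre.
- jar: Bystander: glass jar with a steel lid, 68 across, 98 high. Origin under its centre.
- soap: Bystander: clear dish-soap bottle 62 across, 160 high. Origin under its centre.
- spray: Bystander: white trigger spray bottle 68 across, 196 high. Origin under its centre.

How it is judged (in metres and radians):
On the way, in this order (a step that is already met when the one before it is completed fails the run):
1. the release button is squeezed in between the fingers (value of joint button above 0.004 m and contact force between the fingers and squeegee above 1 N), for 0.1 s.
2. the shaft is out to the second stop and the button has sprung back out, locking it (value of joint shaft between 0.115 and 0.125 m and value of joint button below 0.0015 m), for 0.2 s.
At the end, for the whole second after the job is handed in: Still held in the fingers (over 2 N) and at rest: shaft 0.120 m out within 5 mm, button out (under 1.5 mm in), long axis level within 25 degrees, not rolled over 34, head and handle end both over 0.18 m above the table, touching neither tub nor bystander (all of step 2 and height (world z) of each of head, handle_end above 0.18 m and angle between collar's own x axis and vertical between 1.13 and 2.01 rad and angle between collar's own z axis and vertical below 0.6 rad and linear speed of squeegee below 0.03 m/s and contact force between the fingers and squeegee above 2 N and contact force between squeegee and tub below 0.1 N and contact force between squeegee and scrub_brush below 0.1 N and contact force between squeegee and scraper below 0.1 N and contact force between squeegee and mug below 0.1 N and contact force between squeegee and bowl below 0.1 N and contact force between squeegee and jar below 0.1 N and contact force between squeegee and soap below 0.1 N and contact force between squeegee and spray below 0.1 N); the arm keeps its last pose, push and grip.
It fails at once if a bystander was knocked or shifted by more than 3 cm (distance of any of scrub_brush, scraper, mug, bowl, jar, soap, spray from where it was at the start of the episode above 0.03 m).
It also fails if it takes over 42 s, if anything falls off the work surface, if the arm or the gripper's body presses on something with over 40 N, if the wrist force passes 120 N, or if a joint passes its speed limit or range.

## Robot

A 6-joint arm with a two-finger parallel gripper is mounted at the origin on the work surface. World frame = base frame: x ahead of the robot, y to its left, z up, the work surface at z = 0. Lengths are in m, angles in degrees, forces in N, time in s.
With the tool pointing down it reaches from about 0.25 to 0.725 m from the base axis. Payload 9.7 kg.
Tool frame: the origin (TCP) lies at the very end of the fingers, on their centre line; the grasp point (between the pads) lies 19 mm behind it; z points along the fingers, y is the line along which they close (so a half turn about z gives the same grasp; the last joint's range is limited). The gripper opens to 85 mm and grips with 20 to 120 N. Pads are 22 mm wide; open, the fingers measure 114 mm over their backs; the gripper's body (76 mm by 85 mm) begins 54 mm behind the grasp point. The pads swing forward as they close: fully open they stand 13 mm farther back than shut.
Start: joints at [-69.958, 4.979, 10.078, 95.1, 0, 90], TCP at [0.188, -0.517, 0.231] pointing down, gripper open.
Joint ranges: [-179.16, 179.16], [-48.56, 103.87], [-65.8, 70.77], [-126.05, 130.52], [-82.76, 87.17], [-180, 180]. Speed limits (degrees/s): [127.2, 127.2, 147.25, 180, 180, 180].

## Interface

Orientations are given as [roll, pitch, yaw] about the fixed x, y, z axes, in that order (R = Rz(yaw) Ry(pitch) Rx(roll)).
In Python, from workcell import bot gives the robot as it stands.
- The arm moves only by the tool step_arm, never from a script. Its argument "targets" is a list of rows, each a list of 3 entries, a list of its own where there are three numbers: the opening, from 0 (shut) to 1 (fully open), then the shift along the world's x, y, z in mm, then the turn, a rotation vector about the world's x, y, z in rad. In form: [[grip, [tx, ty, tz], [wx, wy, wz]], ...]. A call has 1 to 8 rows; each row is the pose to reach, as a shift and turn from the pose commanded when the call began; what a row does not reach only later rows make up. A row lasts 1/10 s, in which the tool goes at most 50 mm and 8.59 degrees, less where a joint would pass 70% of its speed; a pose out of reach is approached as far as the arm can. A call with a gripper value outside its range is refused whole. The fingers move at their own pace and stop on an object; "force" is the grip in N (left out, the last holds). Time passes only in rows, so rows that repeat a pose let the fingers close. It gives the time, the measured TCP pose, the force, the opening and the grip force at its end, in the units of the state.
- bot.get_obs(): the state, without advancing time (a new reading comes with each control period).
- bot.camera(name): name is "side" or "top"; returns (picture, depth): 400x640x3 uint8, red, green, blue; 400x640 float32, m along the optical axis (not along the pixel's ray), 0 where there is no reading.
- bot.camera_params(name): a dict with "K" (3x3 intrinsics, pixels), "R" (3x3) and "t" (3): a world point X has camera coordinates R X + t. Camera axes: x right, y down, z forward; pixel columns grow to the right and rows downward; lengths in m; the calibration is good to about 2 mm. A picture is of the moment at which its call begins. camera_params takes no time and is no camera call.
- bot.job_done(): hands the job in; it is judged then, once.
The state is a dict: "time": time; "q": joint angles; "qd": joint speeds; "joint_efforts": joint torques, N m; "ee_pos": TCP position; "tcp_rot": TCP orientation; "wrist_force": force on the tool from outside, world axes, zero at the start; "torque": the same for the moment, N m; "opening": finger opening in m; "grasp_force": force on a finger pad.
Only numpy, scipy, OpenCV 4.12 (cv2) and the standard library are available. Lean on these libraries where they do the work, as an engineer would, in place of code of your own. Each camera call takes 0.05 s, during which the arm holds its last target. There are 200 camera calls.

## Working session

There is one attempt and no reset: what is moved stays moved. The work goes in short steps, Python scripts to look and compute and a tool call to move; the robot and the scene stay as the last step left them, time stands still between calls to the robot, and variables do not carry over. Pictures are saved under pics/ and viewed, at most 10 in all, crops included, and the job is handed in when it is done.

Besides the shell and the picture viewer there is one more tool, called after ">>>" as name([rows], argument=value, ...), one row to a line, values as JSON. step_arm: Moves the arm, as the interface text tells. Its arguments: {"type":"object","properties":{"targets":{"type":"array","items":{"type":"array"}},"force":{"type":"number"}},"required":["targets"]}

```bash
mkdir -p pics
cat > h.py <<'E'
from workcell import bot
import numpy as np, cv2
def snap(n,f):
    im,d=bot.camera(n); cv2.imwrite(f'pics/{f}.png',im[:,:,::-1]); np.savez(f'pics/{f}.npz',im=im,d=d); return im,d
def cloud(n,d):
    p=bot.camera_params(n);K,R,t=p['K'],p['R'],p['t']
    v,u=np.mgrid[:d.shape[0],:d.shape[1]]
    c=np.stack([(u-K[0,2])/K[0,0]*d,(v-K[1,2])/K[1,1]*d,d],-1)
    w=(c-t)@R; w[d==0]=np.nan; return w
E
python3 - <<'E'
from h import *
snap('top','top0');snap('side','side0')
o=bot.get_obs();print(o['ee_pos'],o['tcp_rot'],o['wrist_force'])
E
```

```text
[ 0.18842918 -0.51650601  0.23067746] [-1.79933421e+02 -2.12836068e-03  2.00429651e+01] [-0.4094153   1.32935789 -0.35101522]
```

View pics/top0.png

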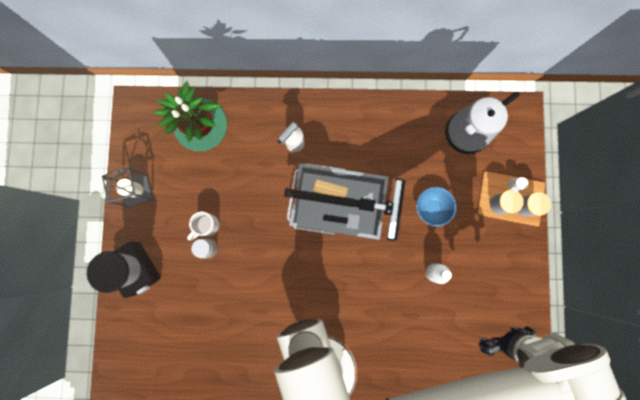

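View pics/side0.png

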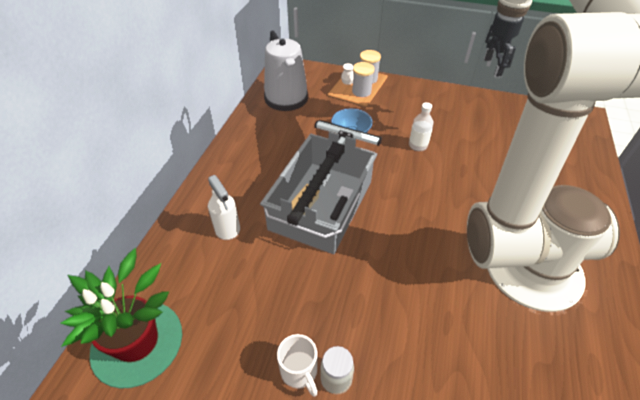

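The top view shows the squeegee across the tub, with the handle end at about (287,192), the collar near (380,206) and the head at (398,210). The spray bottle is at (292,137) and the bowl at (437,207). The head points to world -y. Next I'll fit the axis from the depth.

Run:
```python
from h import *
for n,box in (('top',(280,410,155,245)),('side',(255,390,110,250))):
    z=np.load(f'pics/{n}0.npz');im=z['im'].astype(int);w=cloud(n,z['d'])
    u0,u1,v0,v1=box;W=w[v0:v1,u0:u1].reshape(-1,3);I=im[v0:v1,u0:u1].reshape(-1,3)
    m=(W[:,2]>.128)&(W[:,2]<.165)&(I.max(1)<60)
    P=W[m];print(n,m.sum())
    vx,vy,x0,y0=cv2.fitLine(P[:,:2].astype(np.float32),cv2.DIST_HUBER,0,.01,.01).ravel()
    if vy>0:vx,vy=-vx,-vy
    s=(P[:,:2]-[x0,y0])@[vx,vy];l=(P[:,:2]-[x0,y0])@[-vy,vx]
    print('dir',vx,vy,np.degrees(np.arctan2(vy,vx)),'pt',x0,y0)
    for a in np.arange(-.26,.2,.01):
        k=(s>=a)&(s<a+.01)
        if k.sum()>1: print(f'{a:.2f} n{k.sum()} w {l[k].min()*1e3:.0f} {l[k].max()*1e3:.0f} z {np.median(P[k,2])*1e3:.0f}')
    b=(W[:,2]>.12)&(W[:,2]<.18)&(I.min(1)>120)
    Q=W[b]; s=(Q[:,:2]-[x0,y0])@[vx,vy];l=(Q[:,:2]-[x0,y0])@[-vy,vx]
    print('bright s',np.percentile(s,[1,25,50,75,99]).round(3),'l',np.percentile(l,[1,50,99]).round(3))
    # crop
    c=cv2.resize(z['im'][v0:v1,u0:u1,::-1],None,fx=4,fy=4,interpolation=cv2.INTER_CUBIC);cv2.imwrite(f'pics/{n}0c.png',c)
print(bot.camera_params('top'))
```

```text
top 748
dir -0.12615505 -0.99201053 -97.24746 pt 0.58480054 -0.050816372
-0.18 n14 w -8 12 z 142
-0.17 n18 w -8 10 z 142
-0.16 n18 w -7 11 z 142
-0.15 n23 w -10 13 z 141
-0.14 n22 w -12 12 z 141
-0.13 n22 w -11 13 z 141
-0.12 n21 w -10 11 z 140
-0.11 n22 w -9 13 z 141
-0.10 n22 w -10 10 z 142
-0.09 n21 w -9 13 z 142
-0.08 n23 w -10 13 z 141
-0.07 n20 w -10 12 z 142
-0.06 n21 w -11 10 z 141
-0.05 n21 w -10 10 z 142
-0.04 n18 w -10 10 z 141
-0.03 n21 w -10 10 z 141
-0.02 n20 w -11 9 z 141
-0.01 n22 w -10 10 z 141
0.00 n21 w -11 11 z 141
0.01 n22 w -11 10 z 141
0.02 n21 w -11 12 z 141
0.03 n21 w -10 11 z 139
0.04 n21 w -9 12 z 142
0.05 n21 w -9 10 z 140
0.06 n21 w -11 11 z 139
0.07 n33 w -15 16 z 143
0.08 n29 w -16 14 z 143
0.09 n31 w -16 15 z 145
0.10 n30 w -16 14 z 142
0.11 n13 w -16 14 z 142
0.15 n18 w -19 22 z 139
0.16 n15 w -18 18 z 140
0.17 n5 w -17 7 z 142
0.19 n8 w -94 59 z 131
bright s [-0.14   0.177  0.183  0.189  0.197] l [-0.096 -0.003  0.095]
side 909
dir -0.12853366 -0.9917051 -97.384865 pt 0.5874 -0.0074583064
-0.14 n66 w -10 17 z 140
-0.13 n7 w -9 13 z 145
-0.12 n9 w 1 1
[... 390 characters left out ...]
z 143
0.05 n26 w -10 14 z 143
0.06 n28 w -11 17 z 143
0.07 n26 w -10 13 z 142
0.08 n29 w -11 12 z 143
0.09 n16 w -9 13 z 143
0.10 n30 w -8 15 z 143
0.11 n56 w -15 23 z 144
0.12 n33 w -16 16 z 146
0.13 n32 w -15 16 z 146
0.14 n35 w -14 16 z 146
0.15 n27 w -14 19 z 147
bright s [-0.099  0.219  0.223  0.23   0.246] l [-0.094 -0.009  0.098]
{'K': array([[423.49796073,   0.        , 315.25591146],
       [  0.        , 423.49796073, 202.55477842],
       [  0.        ,   0.        ,   1.        ]]), 'R': array([[ 0.02398976, -0.99946   , -0.02245452],
       [-0.99433084, -0.02152723, -0.10412853],
       [ 0.10358891,  0.02482524, -0.99431034]]), 't': array([0.01430602, 0.58764456, 1.46562898])}
```

View pics/top0c.png

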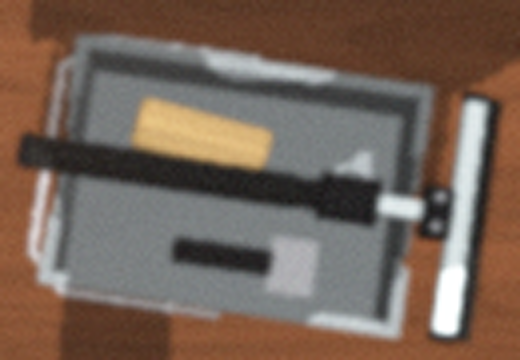

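View pics/side0c.png

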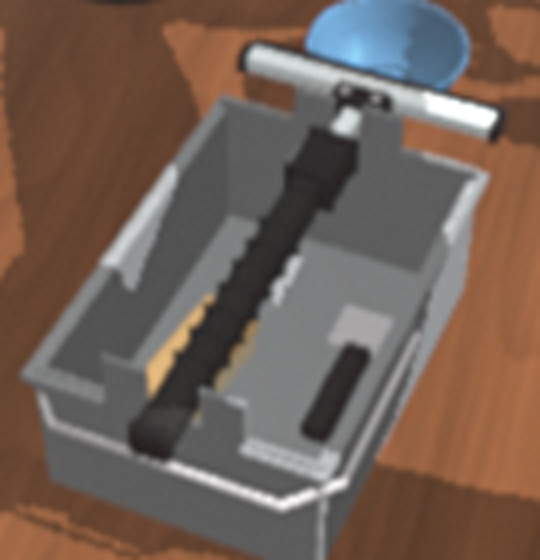

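The collar is at about (0.572, -0.142, 0.13) with the axis pointing (-0.127, -0.992). The top and side fits agree to 3 mm, and the handle end, collar and head spacings match the given sizes. The required tool yaw is 82.7°. The path crosses above the soap bottle, so I'll carry the tool high.

>>> step_arm([
  [1, [0, 0, 30], [0, 0, 0]],
  [1, [384, 375, 39], [0, 0, 1.094]],
  [1, [384, 375, 39], [0, 0, 1.094]],
  [1, [384, 375, 39], [0, 0, 1.094]],
  [1, [384, 375, 39], [0, 0, 1.094]],
  [1, [384, 375, 39], [0, 0, 1.094]],
  [1, [384, 375, 39], [0, 0, 1.094]],
  [1, [384, 375, 39], [0, 0, 1.094]],
], force=40)

```text
time: 0.9
ee_pos: [0.4399, -0.2704, 0.267]
tcp_rot: [-180.0, 0.0, 80.6]
wrist_force: [1.0, -1.5, 0.2]
opening: 0.0854
grasp_force: 0.0
```

>>> step_arm([
  [1, [120, 116, 0], [0, 0, 0.03]],
  [1, [120, 116, 0], [0, 0, 0.03]],
  [1, [120, 116, 0], [0, 0, 0.03]],
  [1, [120, 116, 0], [0, 0, 0.03]],
  [1, [120, 116, 0], [0, 0, 0.03]],
  [1, [120, 116, 0], [0, 0, 0.03]],
])

```text
time: 1.5
ee_pos: [0.5585, -0.1564, 0.2668]
tcp_rot: [-179.9, 0.0, 82.0]
wrist_force: [0.1, -0.6, -0.2]
opening: 0.0853
grasp_force: 0.0
```

Run:
```python
from h import *
o=bot.get_obs();print(o['time'],o['ee_pos'],o['tcp_rot'])
w=snap('side','s1')
im=np.load('pics/s1.npz')['im'];cv2.imwrite('pics/s1c.png',cv2.resize(im[60:260,240:440,::-1],None,fx=3,fy=3))
```

```text
1.5 [ 0.55850151 -0.15641208  0.26678277] [-1.79938987e+02  1.34370342e-02  8.19506022e+01]
```

View pics/s1c.png

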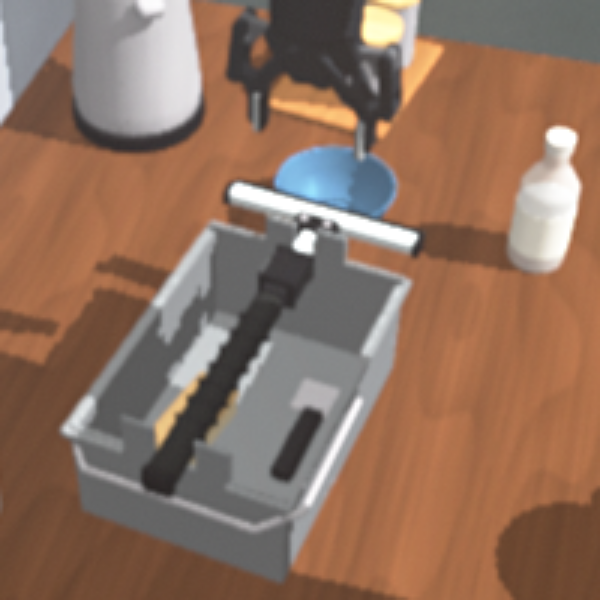

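The gripper (crop fingers at (258,110) and (362,140)) straddles the axis direction and is still short of the collar at (288,272). Next I move over it and descend.

>>> step_arm([
  [1, [13.5, 14.5, 0], [0, 0, 0.013]],
  [1, [13.5, 14.5, -40], [0, 0, 0.013]],
  [1, [13.5, 14.5, -80], [0, 0, 0.013]],
  [1, [13.5, 14.5, -110], [0, 0, 0.013]],
  [1, [13.5, 14.5, -140], [0, 0, 0.013]],
  [1, [13.5, 14.5, -158], [0, 0, 0.013]],
  [1, [13.5, 14.5, -158], [0, 0, 0.013]],
  [1, [13.5, 14.5, -158], [0, 0, 0.013]],
])

```text
time: 2.35
ee_pos: [0.5724, -0.142, 0.11]
tcp_rot: [180.0, 0.0, 82.6]
wrist_force: [-0.2, -0.3, 0.1]
opening: 0.0853
grasp_force: 0.0
```

Run:
```python
from h import *
print(bot.get_obs()['ee_pos'])
im,_=snap('side','s2');im2,_=snap('top','t2')
a=cv2.resize(im[80:240,250:410,::-1],(400,400));b=cv2.resize(im2[150:250,300:400,::-1],(400,400))
cv2.imwrite('pics/s2c.png',np.hstack([a,b]))
```

```text
[ 0.57237623 -0.14204453  0.10999123]
```

View pics/s2c.png

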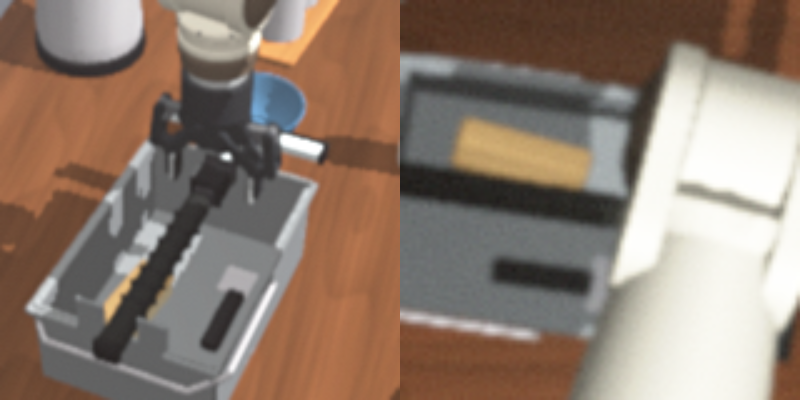

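The fingers straddle the collar inside the tub, with collar (210,180) between the pads at (172,165) and (250,190). Now I close.

>>> step_arm([
  [0, [0, 0, 0], [0, 0, 0]],
  [0, [0, 0, 0], [0, 0, 0]],
  [0, [0, 0, 0], [0, 0, 0]],
  [0, [0, 0, 0], [0, 0, 0]],
  [0, [0, 0, 0], [0, 0, 0]],
  [0, [0, 0, 0], [0, 0, 0]],
  [0, [0, 0, 0], [0, 0, 0]],
  [0, [0, 0, 0], [0, 0, 0]],
], force=40)

```text
time: 3.25
ee_pos: [0.5729, -0.1418, 0.1101]
tcp_rot: [179.9, 0.0, 82.7]
wrist_force: [0.8, -0.8, 5.8]
opening: 0.0359
grasp_force: 41.1
```

The opening is 35.9 mm, so the button is flush. Now the pull along (0.127, 0.992).

>>> step_arm([
  [0, [0.9, 7, 0], [0, 0, 0]],
  [0, [1.8, 14, 0], [0, 0, 0]],
  [0, [2.7, 21, 0], [0, 0, 0]],
  [0, [3.6, 28, 0], [0, 0, 0]],
  [0, [4.5, 35, 0], [0, 0, 0]],
  [0, [5.4, 42, 0], [0, 0, 0]],
  [0, [6.3, 49, 0], [0, 0, 0]],
  [0, [7.2, 56, 0], [0, 0, 0]],
])

```text
time: 4.05
ee_pos: [0.58, -0.0864, 0.1102]
tcp_rot: [179.9, 0.1, 82.6]
wrist_force: [-0.2, -5.1, 6.1]
opening: 0.0356
grasp_force: 41.1
```

>>> step_arm([
  [0, [0.9, 7, 0], [0, 0, 0]],
  [0, [1.8, 14, 0], [0, 0, 0]],
  [0, [2.7, 21, 0], [0, 0, 0]],
  [0, [3.6, 28, 0], [0, 0, 0]],
  [0, [4.5, 35, 0], [0, 0, 0]],
  [0, [5.4, 42, 0], [0, 0, 0]],
  [0, [5.9, 46, 0], [0, 0, 0]],
  [0, [5.9, 46, 0], [0, 0, 0]],
])

```text
time: 4.85
ee_pos: [0.5859, -0.0398, 0.1102]
tcp_rot: [179.9, 0.0, 82.7]
wrist_force: [0.4, -2.0, 6.1]
opening: 0.0354
grasp_force: 41.2
```

Run:
```python
from h import *
im,_=snap('side','s3');im2,_=snap('top','t3')
a=cv2.resize(im[80:240,250:410,::-1],(400,400));b=cv2.resize(im2[150:250,310:410,::-1],(400,400))
cv2.imwrite('pics/s3c.png',np.hstack([a,b]))
```

```text
(no output)
```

View pics/s3c.png

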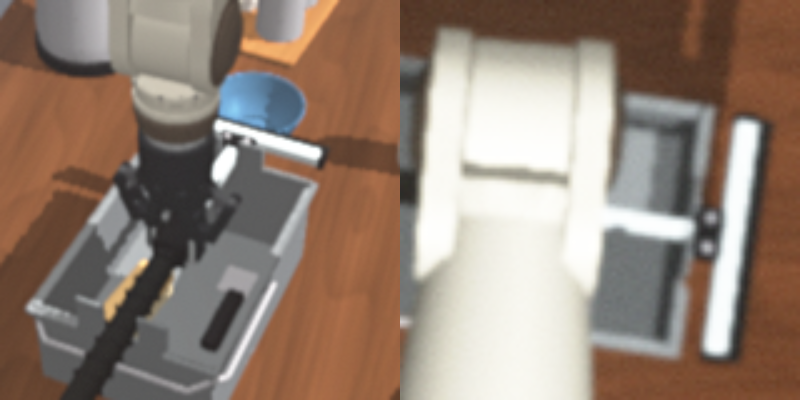

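The shaft shows drawn out (right half, bright shaft from (605,215) to (695,228)), with the head up against the wall. The shaft is about 95–101 mm out, between the first and second stops. I'll release and shift back to the balance point.

>>> step_arm([
  [0.85, [0, 0, 0], [0, 0, 0]],
  [0.85, [0, 0, 0], [0, 0, 0]],
  [0.85, [0, 0, 0], [0, 0, 0]],
  [0.85, [0, 0, 0], [0, 0, 0]],
  [0.85, [0, 0, 0], [0, 0, 0]],
  [0.85, [2.5, 20, 0], [0, 0, 0]],
  [0.85, [5.1, 40, 0], [0, 0, 0]],
  [0.85, [7.6, 59, 0], [0, 0, 0]],
])

```text
time: 5.75
ee_pos: [0.5931, 0.0199, 0.1091]
tcp_rot: [-180.0, -0.0, 82.6]
wrist_force: [0.8, -0.2, -0.6]
opening: 0.0721
grasp_force: 0.0
```

>>> step_arm([
  [0.85, [0, 0, 0], [0, 0, 0]],
  [0, [0, 0, 0], [0, 0, 0]],
  [0, [0, 0, 0], [0, 0, 0]],
  [0, [0, 0, 0], [0, 0, 0]],
  [0, [0, 0, 0], [0, 0, 0]],
  [0, [0, 0, 0], [0, 0, 0]],
  [0, [0, 0, 0], [0, 0, 0]],
  [0, [0, 0, 0], [0, 0, 0]],
], force=60)

```text
time: 6.55
ee_pos: [0.5931, 0.0187, 0.1093]
tcp_rot: [180.0, 0.1, 82.6]
wrist_force: [-1.0, -5.5, 2.2]
opening: 0.0274
grasp_force: 59.6
```

Gripped on the handle (27.4 mm). Now I pull on until it clicks.

>>> step_arm([
  [0, [0.5, 4, 0], [0, 0, 0]],
  [0, [1, 8, 0], [0, 0, 0]],
  [0, [1.5, 12, 0], [0, 0, 0]],
  [0, [1.8, 14, 0], [0, 0, 0]],
  [0, [2, 16, 0], [0, 0, 0]],
])

```text
time: 7.05
ee_pos: [0.595, 0.0343, 0.1093]
tcp_rot: [180.0, 0.1, 82.6]
wrist_force: [-0.5, -9.6, 2.8]
opening: 0.0271
grasp_force: 59.7
```

>>> step_arm([
  [0, [0.3, 2, 0], [0, 0, 0]],
  [0, [0.5, 4, 0], [0, 0, 0]],
  [0, [0.8, 6, 0], [0, 0, 0]],
  [0, [0.8, 6, 0], [0, 0, 0]],
])

```text
time: 7.45
ee_pos: [0.596, 0.0409, 0.1094]
tcp_rot: [180.0, 0.1, 82.6]
wrist_force: [-0.2, -4.4, 3.5]
opening: 0.0271
grasp_force: 59.8
```

>>> step_arm([
  [0, [0.1, 1, 0], [0, 0, 0]],
  [0, [0.3, 2, 0], [0, 0, 0]],
  [0, [0.3, 2, 0], [0, 0, 0]],
])

```text
time: 7.75
ee_pos: [0.5962, 0.0429, 0.1093]
tcp_rot: [180.0, 0.0, 82.6]
wrist_force: [-1.3, -5.0, 3.2]
opening: 0.0274
grasp_force: 59.8
```

>>> step_arm([
  [0, [0.1, 1, 0], [0, 0, 0]],
  [0, [0.3, 2, 0], [0, 0, 0]],
  [0, [0.3, 2, 0], [0, 0, 0]],
])

```text
time: 8.05
ee_pos: [0.5965, 0.0448, 0.1093]
tcp_rot: [180.0, 0.0, 82.6]
wrist_force: [-1.1, -5.0, 2.5]
opening: 0.0271
grasp_force: 59.8
```

>>> step_arm([
  [0, [0.1, 1, 0], [0, 0, 0]],
  [0, [0.3, 2, 0], [0, 0, 0]],
  [0, [0.3, 2, 0], [0, 0, 0]],
])

```text
time: 8.35
ee_pos: [0.5966, 0.0455, 0.1093]
tcp_rot: [180.0, 0.2, 82.6]
wrist_force: [-1.6, -11.8, 3.7]
opening: 0.0275
grasp_force: 60.0
```

>>> step_arm([
  [0, [0.1, 1, 0], [0, 0, 0]],
  [0, [0.3, 2, 0], [0, 0, 0]],
  [0, [0.3, 2, 0], [0, 0, 0]],
])

```text
time: 8.65
ee_pos: [0.5967, 0.0457, 0.1093]
tcp_rot: [180.0, 0.4, 82.5]
wrist_force: [-3.9, -21.9, 4.4]
opening: 0.0271
grasp_force: 60.1
```

It has stopped hard, with travel consistent with 122.5 mm, the far end of the second stop's play. I ease forward, then lift slowly.

>>> step_arm([
  [0, [-0.5, -4, 0], [0, 0, 0]],
  [0, [-1.1, -8.5, 0], [0, 0, 0]],
  [0, [-1.1, -8.5, 0], [0, 0, 0]],
  [0, [-1.1, -8.5, 5], [0, 0, 0]],
  [0, [-1.1, -8.5, 10], [0, 0, 0]],
])

```text
time: 9.15
ee_pos: [0.5955, 0.041, 0.1187]
tcp_rot: [-179.9, 0.0, 82.7]
wrist_force: [-0.1, 0.6, -2.6]
opening: 0.0272
grasp_force: 59.2
```

>>> step_arm([
  [0, [0, 0, 12], [0, 0, 0]],
  [0, [0, 0, 26], [0, 0, 0]],
  [0, [0, 0, 40], [0, 0, 0]],
  [0, [0, 0, 55], [0, 0, 0]],
  [0, [0, 0, 70], [0, 0, 0]],
  [0, [0, 0, 85], [0, 0, 0]],
  [0, [0, 0, 95], [0, 0, 0]],
  [0, [0, 0, 95], [0, 0, 0]],
])

```text
time: 9.95
ee_pos: [0.5966, 0.0409, 0.2164]
tcp_rot: [179.8, -0.0, 82.7]
wrist_force: [0.1, 0.0, -2.0]
opening: 0.0273
grasp_force: 59.3
```

Run:
```python
from h import *
im,d=snap('side','s4');im2,d2=snap('top','t4')
a=cv2.resize(im[60:260,220:420,::-1],(400,400));b=cv2.resize(im2[140:260,290:410,::-1],(400,400))
cv2.imwrite('pics/s4c.png',np.hstack([a,b]))
for n,I,D in(('side',im,d),('top',im2,d2)):
    w=cloud(n,D).reshape(-1,3);C=I.reshape(-1,3).astype(int)
    e=np.array([.5955,.0400]);a=np.array([-.127,-.992]);s=(w[:,:2]-e)@a;l=(w[:,:2]-e)@[.992,-.127]
    for r,wd in(((-.215,-.1),.012),((.03,.09),.018),((.09,.17),.006),((.2,.28),.11)):
        k=(s>r[0])&(s<r[1])&(abs(l)<wd)&(w[:,2]>.17)&(w[:,2]<.28)
        if k.sum():print(n,r,k.sum(),'z',np.percentile(w[k,2],[10,50,90]).round(3),'s',np.percentile(s[k],[1,99]).round(3))
```

```text
side (-0.215, -0.1) 594 z [0.241 0.25  0.253] s [-0.214 -0.102]
side (0.03, 0.09) 44 z [0.242 0.252 0.255] s [0.037 0.084]
side (0.09, 0.17) 98 z [0.239 0.244 0.246] s [0.098 0.169]
side (0.2, 0.28) 558 z [0.234 0.244 0.248] s [0.203 0.28 ]
top (-0.215, -0.1) 307 z [0.242 0.247 0.25 ] s [-0.211 -0.102]
top (0.03, 0.09) 125 z [0.244 0.248 0.252] s [0.055 0.089]
top (0.09, 0.17) 109 z [0.235 0.241 0.244] s [0.091 0.17 ]
top (0.2, 0.28) 539 z [0.236 0.241 0.245] s [0.204 0.279]
```

View pics/s4c.png

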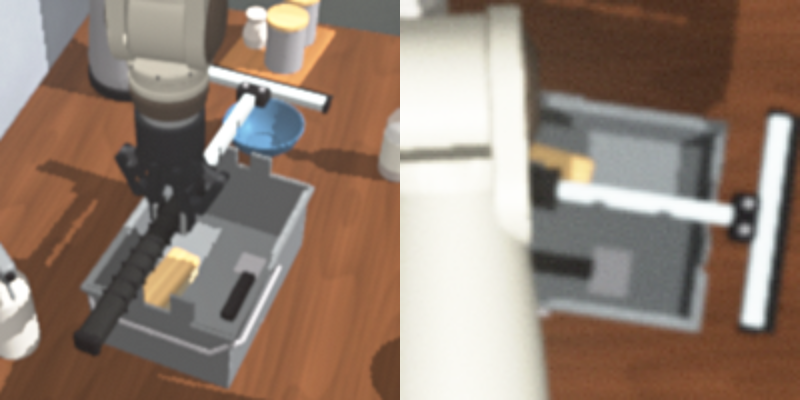

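The squeegee is held up and level (handle and head tops both 0.24–0.25 m). Two notches show on the shaft at about (598,205) and (658,212). I'll check the overall length, which should be 0.509 at the second stop.

Run:
```python
from h import *
e=np.array([.5955,.0400]);a=np.array([-.127,-.992])
for n in('side','top'):
    z=np.load(f'pics/{n[0]}4.npz');w=cloud(n,z['d']).reshape(-1,3);C=z['im'].reshape(-1,3).astype(int)
    s=(w[:,:2]-e)@a;l=(w[:,:2]-e)@[.992,-.127];k=(abs(l)<.02)&(w[:,2]>.215)&(w[:,2]<.26)
    k2=(abs(l)<.1)&(w[:,2]>.215)&(w[:,2]<.26)&(s>.24)
    k3=k&(C.min(1)>110)&(s<.15)&(s>.04)
    print(n,'end',np.percentile(s[k],1),'head',np.percentile(s[k2],[1,99]),'shaft start',np.percentile(s[k3],2))
print(bot.get_obs()['qd'].round(2),bot.get_obs()['wrist_force'])
```

```text
side end -0.21383964858357665 head [0.24211635 0.2992904 ] shaft start 0.08252819437689848
top end -0.20986544355542422 head [0.24274717 0.29651695] shaft start 0.05456424451242485
[ 0.01  0.31 -1.13 -0.26 -0.1  -0.06] [ 0.51803813  0.86084409 -3.12421089]
```

The length is about 0.51 m, so it is locked at the second stop. I let it settle, then hand in.

>>> step_arm([
  [0, [0, 0, 0], [0, 0, 0]],
  [0, [0, 0, 0], [0, 0, 0]],
  [0, [0, 0, 0], [0, 0, 0]],
  [0, [0, 0, 0], [0, 0, 0]],
  [0, [0, 0, 0], [0, 0, 0]],
])

```text
time: 10.55
ee_pos: [0.5959, 0.0408, 0.214]
tcp_rot: [-180.0, 0.0, 82.7]
wrist_force: [0.6, -0.4, -2.4]
opening: 0.0268
grasp_force: 59.3
```

```bash
python3 -c "
from h import *
print(bot.job_done())"
```

```text
the job is handed in; nothing more can be done
None
```

I've handed the job in at about 10.6 s, with the squeegee drawn out to its second stop, locked there, and held level and still about 10 cm up, clear of the tub; no verdict came back.

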